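# Find the clear bore and index it to the gate

## Task

One of the three white adapters on the carousel is bored right through, the other two are blind: probe them with the check pin and leave the pin standing, right down, in the one that is clear. Then work the sprung lever under the blue hood, full strokes down to its stop and all the way up but without forcing it, as many times as it takes to bring that adapter with the pin to the red gate at the back. Turn the carousel only with the lever, and leave the bottles, jar and beaker where they are.

Things in the scene. Friction and masses are not known exactly. Their poses are not given: they have to be found in the camera images.
- unit: Fixed hand-indexed carousel: white base plate 260 (x) by 385 (y -130 to 255) by 20 high, white drum, grey plastic disc, and on the left a lever head with a blue hood. Origin on the bench below the disc's axis; x points away from its front (the robot's side), y to its left, z up. At the back, x 119 and y +-30, two red posts 160 high joined by a bar: the gate. The lever pad lies at x -50, y 200.
- carousel: Grey plastic disc, diameter 216; origin on its axis in its top face, 70 above the bench. 8 stations 45 degrees apart, 75 from the axis, each with four brass posts 26 high; three carry adapters. Each full lever stroke turns it one station anticlockwise from above (the front station goes round by the right to the back); it stays where it is left. Not to be turned by hand.
- gate (a point): Fixed point in the disc's top face (70 above the bench), 75 behind the carousel's axis along the unit's x, in front of the red posts: where a station's centre stands when it is at the gate.
- pin_tip (a point): Centre of the check pin's lower end.
- check_pin: Loose check pin, 150 long, 0.07 kg: aluminium rod of diameter 12 with a tapered end (last 5 down to diameter 8) and on top a yellow round grip, diameter 24, from 105 to 150 above the tip. Origin at the tip, z along the pin towards the grip. It starts upright in the stand, its tip 10 above the bench.
- hood_edge (a point): Middle of the lower front edge of the blue hood, 155 above the bench and 5 behind lever_pad. The hood is 90 wide, 85 thick (up to 240) and runs back 80 to a white column 90 wide and 245 high. Fixed.
- stand: Fixed blue block 70 by 70 by 55 high with one hole, diameter 17, 45 deep, for the check pin; origin on the bench under its centre.
- lever (a joint): Sprung index lever, rad: 0 up at rest, 0.40 down on its soft rubber stop; springs back when let go. About 4 N at the pad starts it, about 12 N brings it to the stop; over 40 N is too much. The disc turns in the later part of the downstroke and stays on the upstroke. A short stroke does not quite reach the next station; the lever must come fully up to take the next one.
- lever_pad (a point): Pressing point in the top of the lever's orange pad, 113 above the bench at rest. Pad 55 (along unit x) by 50 wide; the point is 25 from its near end. The pivot is along unit y, 120 behind this point: it goes down 47 in a full stroke. The hood hangs above, so the tool must lean back to the robot, fingers pointing forward and down, about 35 degrees from vertical.
- bore0 (a point): Bore mouth centre, 60 above the disc, of the adapter that starts at the left front; turns with the disc. Adapter: loose white plastic cylinder, diameter 44, 60 high, 0.11 kg, bore diameter 18. In one of the three the bore goes through (60 deep, on to the disc); in two it is blind, 30 deep. They look alike; which is which changes every run.
- bore1 (a point): Bore mouth centre, 60 above the disc, of the adapter that starts at the front; turns with the disc. Adapter: loose white plastic cylinder, diameter 44, 60 high, 0.11 kg, bore diameter 18. In one of the three the bore goes through (60 deep, on to the disc); in two it is blind, 30 deep. They look alike; which is which changes every run.
- bore2 (a point): Bore mouth centre, 60 above the disc, of the adapter that starts at the right front; turns with the disc. Adapter: loose white plastic cylinder, diameter 44, 60 high, 0.11 kg, bore diameter 18. In one of the three the bore goes through (60 deep, on to the disc); in two it is blind, 30 deep. They look alike; which is which changes every run.
- reagent: Bystander: amber glass bottle, diameter 64, 130 tall; origin under its centre.
- beaker: Bystander: glass beaker, diameter 72, 90 tall; origin under its centre.
- jar: Bystander: clear jar with purple cap, diameter 70, 100 tall; origin under its centre.
- wash: Bystander: white bottle with red cap, diameter 66, 150 tall; origin under its centre.
Things that resemble listed ones, but are neither listed nor needed, are in the scene too. There is more than one size of the check_pin; the job needs the smallest.

How it is judged:
By the outcome, as a careful person would: the job done as asked, in the order asked, and still so for the second after the job is handed in, with the robot touching nothing.
It also fails if it takes over 72 s, if anything falls off the work surface, if the arm or the gripper's body presses on something with over 40 N, if the wrist force passes 120 N, or if a joint passes its speed limit or range.

## Robot

A 6-joint arm with a two-finger parallel gripper is mounted at the origin on the work surface. World frame = base frame: x ahead of the robot, y to its left, z up, the work surface at z = 0. Lengths are in m, angles in rad, forces in N, time in s.
With the tool pointing down it reaches from about 0.35 to 0.975 m from the base axis. Payload 4.9 kg.
Tool frame: the origin (TCP) lies on the centre line of the jaws, within the pads' length; the fingertips stand ctrl.tcp_to_tips ahead of it and the grasp point (between the pads) lies 3 mm ahead of it (ctrl.tcp_to_tips is the distance from the TCP to the fingertips, in m); z points along the fingers, y is the direction in which the jaws open and shut (so a half turn about z gives the same grasp; the last joint's range is limited). The gripper opens to 85 mm and grips with 20 to 120 N. Pads are 22 mm wide; open, the fingers measure 114 mm over their backs; the gripper's body (76 mm by 85 mm) begins 54 mm behind the grasp point. The pads swing forward as they close: fully open they stand 13 mm farther back than shut.
Start: joints at [-1.295, 0.053, 1.613, -0, 1.476, -0.119], TCP at [0.24, -0.577, 0.253] pointing down, gripper open.
Joint ranges: [-3.01, 3.01], [-1.01, 2.22], [0.06, 2.58], [-1.02, 4.17], [0.09, 2.62], [-3.14, 3.14]. Speed limits (rad/s): [2.57, 2.57, 3.14, 3.14, 3.14, 3.14].

## Interface

Orientations are given as a rotation vector (axis times angle).
In Python, from station import ctrl, vision gives the robot as it stands.
- The arm moves only by the tool jog_arm, never from a script. Its argument "deltas" is a list of rows, each a list of 7 numbers: the turn, a rotation vector about the tool's x, y, z in rad, then the shift along the tool's x, y, z in cm, then the opening, from 0 (shut) to 1 (fully open). A call has 1 to 12 rows; each row shifts and turns the commanded pose from where the row before left it, along the tool's axes as they then stand; what a row does not reach is not made up. A row lasts 1/12 s, in which the tool goes at most 41.7 mm and 7.16 degrees, less where a joint would pass 70% of its speed; a pose out of reach is approached as far as the arm can. A call with a gripper value outside its range is refused whole. The fingers move at their own pace and stop on an object; "grip_force" is the grip in N (left out, the last holds). Time passes only in rows, so rows that do not move let the fingers close. It gives the time, the measured TCP pose, the force and the opening at its end, in the units of the state.
- ctrl.get_obs(): the state, without advancing time (a new reading comes with each control period).
- vision.get_image(name): name is "scene" or "top" or "wrist"; returns (picture, depth): 420x560x3 uint8, red, green, blue; 420x560 float32, m along the optical axis (not along the pixel's ray), 0 where there is no reading.
- vision.calibration(name): a dict with "fx", "fy", "cx", "cy" (pixels), "rvec" (rotation vector, rad) and "tvec" (3), from world to camera coordinates, as OpenCV has them; the wrist camera has in their place "hand_eye" (4x4, takes a point from camera to tool coordinates, whose origin is the TCP and whose axes are the flange's). Camera axes: x right, y down, z forward; pixel columns grow to the right and rows downward; lengths in m; the calibration is good to about 2 mm. The wrist camera is an equidistant fisheye: a pixel r from the principal point sees the ray r / f radians off the axis. A picture is of the moment at which its call begins: read the wrist's pose just before it. calibration takes no time and is no camera call.
- ctrl.finish_job(): hands the job in, once; it reports no verdict.
The state is a dict: "t": time; "q": joint angles; "dq": joint speeds; "effort": joint torques, N m; "tool_pos": TCP position; "tool_rot": TCP orientation; "contact_force": force on the tool from outside, world axes, zero at the start; "wrist_torque": the same for the moment, N m; "opening": finger opening in m.
Only numpy, scipy, OpenCV 4.12 (cv2) and the standard library are available. Lean on these libraries where they do the work, as an engineer would, in place of code of your own. Each camera call takes 0.05 s, during which the arm holds its last target. There are 200 camera calls.

## Working session

There is one attempt and no reset: what is moved stays moved. The work goes in short steps, Python scripts to look and compute and a tool call to move; the robot and the scene stay as the last step left them, time stands still between calls to the robot, and variables do not carry over. Pictures are saved under pics/ and viewed, about 8 in all and at most 12, crops included, and the job is handed in when it is done.

Besides the shell and the picture viewer there is one more tool, called after "Emit:" as name([rows], argument=value, ...), one row to a line, values as JSON. jog_arm: Moves the arm, as the interface text tells. Its arguments: {"type":"object","properties":{"deltas":{"type":"array"},"grip_force":{"type":"number"}},"required":["deltas"]}

```bash
mkdir -p pics; ls; python3 - <<'E'
from station import ctrl, vision
import cv2,numpy as np
o=ctrl.get_obs();print({k:np.round(v,3) for k,v in o.items()},ctrl.tcp_to_tips)
for n in("scene","top"):
    im,d=vision.get_image(n);np.savez(f"{n}0.npz",im=im,d=d);cv2.imwrite(f"pics/{n}0.png",cv2.resize(im[:,:,::-1],(800,600)));print(n,vision.calibration(n))
print(vision.calibration("wrist"))
E
```

```text
pics
{'t': np.float64(0.0), 'q': array([-1.295,  0.053,  1.614,  0.   ,  1.476, -0.119]), 'dq': array([-0.001,  0.   , -0.002,  0.   ,  0.002,  0.001]), 'effort': array([-1.0000e-03, -3.9369e+01, -3.7018e+01, -0.0000e+00,  7.0000e-03,
        0.0000e+00]), 'tool_pos': array([ 0.24 , -0.576,  0.252]), 'tool_rot': array([-3.079, -0.616,  0.   ]), 'contact_force': array([ 0.199, -0.278,  0.133]), 'wrist_torque': array([-0.003, -0.015, -0.023]), 'opening': np.float64(0.085)} 0.022
scene {'fx': 416.95353574168195, 'fy': 416.95353574168195, 'cx': 272.47137335592936, 'cy': 210.93729136614567, 'rvec': array([ 2.06307463,  1.11542168, -0.50112715]), 'tvec': array([-0.3439328 , -0.2019236 ,  1.42472085])}
top {'fx': 409.6883212235676, 'fy': 409.6883212235676, 'cx': 277.2845734758164, 'cy': 213.80489738271118, 'rvec': array([ 2.15589048, -2.10400636,  0.21382236]), 'tvec': array([0.03320973, 0.55095242, 0.98901839])}
{'fx': 325.19226210127806, 'fy': 325.19226210127806, 'cx': 276.62788259766324, 'cy': 211.24229019015033, 'hand_eye': array([[ 3.70159918e-04, -9.65138238e-01, -2.61740413e-01,
         6.66204731e-02],
       [ 9.99999923e-01,  3.90936999e-04, -2.73108645e-05,
         1.40248483e-03],
       [ 1.28682771e-04, -2.61740383e-01,  9.65138309e-01,
        -1.20482590e-01],
       [ 0.00000000e+00,  0.00000000e+00,  0.00000000e+00,
         1.00000000e+00]])}
```

View pics/scene0.png

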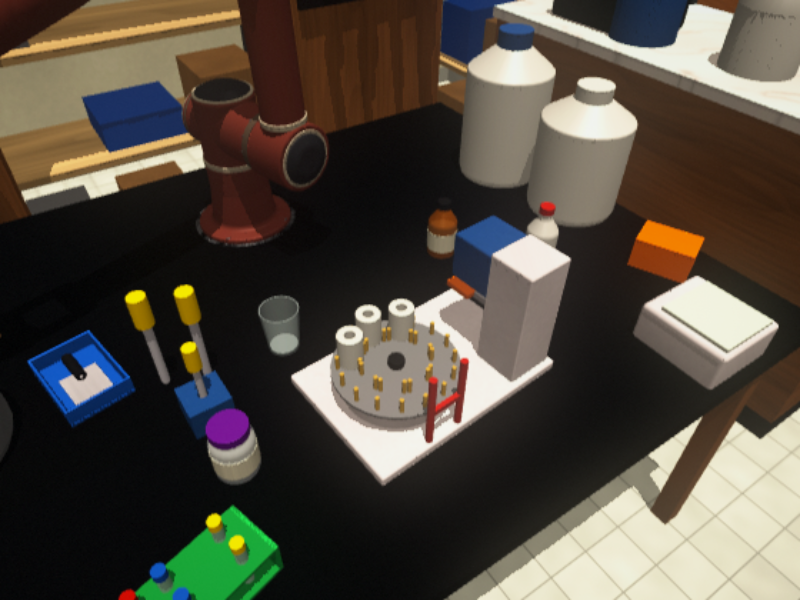

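View pics/top0.png

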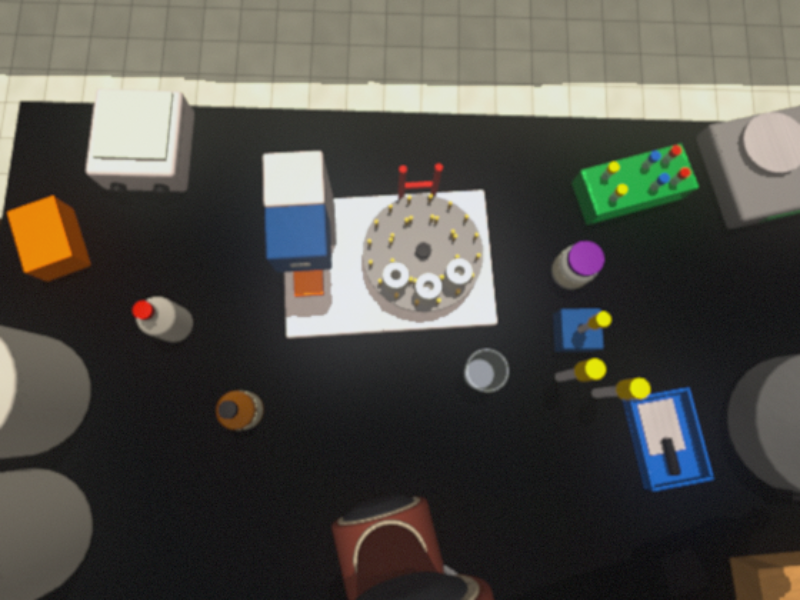

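The scene view shows the pin in the blue stand at (190,355) and two taller pins at (138,305) and (187,300). In the top view the stand pin is at (603,320), the taller pins at (596,370) and (640,388). The adapters are at (395,275), (428,286) and (459,270), the hub at (423,251) and the orange pad at (309,281). The yellow-capped items on the green rack at (613,168) and (622,190) could also be mistaken for the pin. I choose the one in the blue stand, which is also the shortest.

```bash
cat > h.py <<'E'
import cv2,numpy as np
from scipy.spatial.transform import Rotation as R
from station import ctrl,vision
def ray(n,u,v,z):
    c=vision.calibration(n);r=R.from_rotvec(c['rvec']).as_matrix();o=-r.T@c['tvec']
    d=r.T@np.array([(u-c['cx'])/c['fx'],(v-c['cy'])/c['fy'],1]);return o+d*(z-o[2])/d[2]
def pts(n,d):
    c=vision.calibration(n);r=R.from_rotvec(c['rvec']).as_matrix()
    v,u=np.mgrid[:d.shape[0],:d.shape[1]]
    p=np.stack([(u-c['cx'])/c['fx']*d,(v-c['cy'])/c['fy']*d,d],-1)
    return (p-c['tvec'])@r
def blobs(m,amin=30):
    n,l,s,c=cv2.connectedComponentsWithStats(m.astype(np.uint8));return [(l==i,s[i,4],c[i]) for i in range(1,n) if s[i,4]>=amin]
E
python3 - <<'E'
from h import *
for n in("top","scene"):
    f=np.load(n+"0.npz");im,d=f['im'],f['d'];P=pts(n,d);hsv=cv2.cvtColor(im,cv2.COLOR_RGB2HSV);H,S,V=cv2.split(hsv)
    M={'yellow':(abs(H.astype(int)-28)<6)&(S>170)&(V>110),'blue':(H>100)&(H<120)&(S>120)&(V>50),'orange':(H<14)&(H>3)&(S>170)&(V>90),'red':((H<4)|(H>174))&(S>150)&(V>70),'purple':(H>135)&(H<160)&(S>100)}
    for k,m in M.items():
        for mm,a,c in blobs(m):
            q=P[mm];q=q[d[mm]>0]
            if len(q)<10: continue
            t=q[:,2]>np.percentile(q[:,2],90)-.008
            q2=q[t];print(n,k,a,c.round(),'med',np.median(q,0).round(3),'ztop',np.percentile(q[:,2],95).round(3),'topc',((q2.max(0)+q2.min(0))/2).round(3),'ext',np.ptp(q2,axis=0).round(3))
# adapter tops + disc in top
f=np.load("top0.npz");im,d=f['im'],f['d'];P=pts("top",d)
roi=(abs(P[...,1]-0)<.4)&(P[...,0]>.3)&(d>0)
m=roi&(abs(P[...,2]-.13)<.008)
for mm,a,c in blobs(m,25):
    q=P[mm];print('z130',a,c.round(),((q.max(0)+q.min(0))/2).round(3),np.ptp(q,axis=0).round(3))
m=roi&(abs(P[...,2]-.07)<.008)
for mm,a,c in blobs(m,300):
    q=P[mm];print('z70',a,c.round(),((q.max(0)+q.min(0))/2).round(3),np.ptp(q,axis=0).round(3))
w=(im.min(-1)>150)&(abs(P[...,2]-.02)<.01)
for mm,a,c in blobs(w,500):
    r=cv2.minAreaRect(np.argwhere(mm)[:,::-1].astype(np.float32));b=cv2.boxPoints(r);print('plate',a,b.round(),[ray("top",*p,.02).round(3) for p in b])
print('hub',ray("top",423*.7,251*.7,.07))
y=im[180:300,370:480];cv2.imwrite('pics/crop.png',cv2.resize(y[:,:,::-1],None,fx=5,fy=5,interpolation=2))
E
```

```text
top yellow 46 [429. 117.] med [ 0.802 -0.333  0.1  ] ztop 0.103 topc [ 0.803 -0.334  0.099] ext [0.017 0.016 0.009]
top yellow 44 [435. 132.] med [ 0.761 -0.346  0.1  ] ztop 0.103 topc [ 0.761 -0.347  0.1  ] ext [0.016 0.017 0.008]
top yellow 102 [422. 223.] med [ 0.517 -0.281  0.16 ] ztop 0.163 topc [ 0.518 -0.281  0.159] ext [0.021 0.023 0.008]
top yellow 197 [416. 258.] med [ 0.434 -0.252  0.196] ztop 0.2 topc [ 0.435 -0.252  0.196] ext [0.028 0.031 0.01 ]
top yellow 197 [447. 271.] med [ 0.408 -0.316  0.196] ztop 0.199 topc [ 0.408 -0.318  0.196] ext [0.03 0.03 0.01]
top blue 39 [458. 109.] med [ 0.825 -0.41   0.1  ] ztop 0.103 topc [ 0.827 -0.41   0.099] ext [0.016 0.014 0.009]
top blue 39 [464. 125.] med [ 0.783 -0.421  0.1  ] ztop 0.102 topc [ 0.784 -0.423  0.099] ext [0.015 0.015 0.008]
top blue 1510 [206. 162.] med [0.622 0.202 0.241] ztop 0.243 topc [0.621 0.201 0.24 ] ext [0.084 0.092 0.01 ]
top blue 750 [405. 231.] med [ 0.509 -0.274  0.055] ztop 0.058 topc [ 0.518 -0.282  0.055] ext [0.071 0.072 0.011]
top blue 2281 [470. 311.] med [ 0.306 -0.464  0.008] ztop 0.036 topc 
[... 3560 characters left out ...]
.795 -0.464  0.1  ] ext [0.014 0.016 0.006]
scene purple 702 [159. 300.] med [ 0.64  -0.282  0.1  ] ztop 0.102 topc [ 0.635 -0.281  0.098] ext [0.06 0.06 0.01]
z130 230 [321. 189.] [ 0.597 -0.055  0.129] [0.042 0.043 0.013]
z130 227 [277. 192.] [0.588 0.051 0.128] [0.042 0.041 0.013]
z130 231 [300. 200.] [ 0.57  -0.005  0.129] [0.043 0.043 0.013]
z130 142 [159. 286.] [0.362 0.31  0.128] [0.027 0.028 0.012]
z70 4015 [295. 172.] [0.646 0.001 0.07 ] [0.214 0.214 0.016]
plate 4939 [[195. 141.]
 [341. 132.]
 [347. 226.]
 [201. 236.]] [array([0.75 , 0.274, 0.02 ]), array([ 0.788, -0.123,  0.02 ]), array([ 0.528, -0.137,  0.02 ]), array([0.493, 0.243, 0.02 ])]
hub [0.64604458 0.00134402 0.07      ]
```

View pics/crop.png

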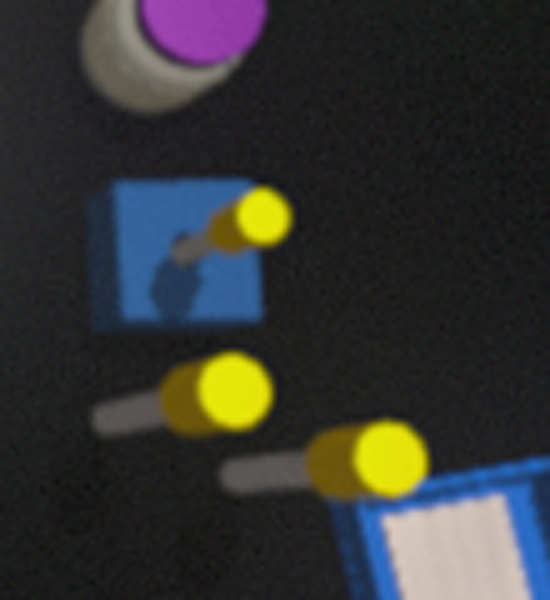

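The crop shows the stand pin (262,215) with the small 24 mm grip, top at z 0.16, clearly smaller than the two 200 mm pins. The measurements agree with the given sizes: axis (0.646, 0.001), unit yaw about 0.09. I'm moving in.

Emit:
jog_arm([
  [0,0,0,3.08,-1.37,0,1],
  [0,0,0,3.08,-1.37,0,1],
  [0,0,0,3.08,-1.37,0,1],
  [0,0,0,3.08,-1.37,0,1],
  [0,0,0,3.08,-1.37,0,1],
  [0,0,0,3.08,-1.37,0,1],
  [0,0,0,3.08,-1.37,0,1],
  [0,0,0,3.08,-1.37,0,1],
  [0,0,0,3.08,-1.37,0,1],
  [0,0,0,3.08,-1.37,0,1],
  [0,0,0,3.08,-1.37,0,1],
  [0,0,0,3.08,-1.37,0,1],
])

```text
t: 1.1
tool_pos: [0.519, -0.2814, 0.2528]
tool_rot: [-3.08, -0.616, 0.001]
contact_force: [-0.6, -1.5, 0.5]
opening: 0.0852
```

Emit:
jog_arm([
  [0,0,0.102,0,0,0,0.8],
  [0,0,0.102,0,0,0,0.8],
  [0,0,0.102,0,0,0,0.8],
  [0,0,0,0,0,0,0.8],
])

```text
t: 1.43
tool_pos: [0.5183, -0.2825, 0.2526]
tool_rot: [-3.138, -0.138, 0.002]
contact_force: [1.2, -0.9, -0.3]
opening: 0.0685
```

```bash
cat >> h.py <<'E'
def go(p,yaw=None):
    o=ctrl.get_obs();r=R.from_rotvec(o['tool_rot']);print('t',o['t'].round(2),'pos',o['tool_pos'].round(4),'x',r.as_matrix()[:,0].round(3),'z',r.as_matrix()[:,2].round(3),'F',o['contact_force'].round(1),'op',o['opening'].round(4),'TOOL DELTA cm',(r.inv().apply(np.array(p)-o['tool_pos'])*100).round(2))
E
python3 -c "
from h import *
go([.518,-.282,.143])"
```

```text
Traceback (most recent call last):
  File "h.py", line 15, in go
    o=ctrl.get_obs();r=R.from_rotvec(o['tool_rot']);print('t',o['t'].round(2),'pos',o['tool_pos'].round(4),'x',r.as_matrix()[:,0].round(3),'z',r.as_matrix()[:,2].round(3),'F',o['contact_force'].round(1),'op',o['opening'].round(4),'TOOL DELTA cm',(r.inv().apply(np.array(p)-o['tool_pos'])*100).round(2))
                                                              ^^^^^^^^^^^^
AttributeError: 'float' object has no attribute 'round'
```

Emit:
jog_arm([
  [0,0,0,0,0,2.2,0.8],
  [0,0,0,0,0,2.2,0.8],
  [0,0,0,0,0,2.2,0.7],
  [0,0,0,0,0,2.2,0.7],
  [0,0,0,0,0,2.15,0.7],
  [0,0,0,0,0,0,0.2],
  [0,0,0,0,0,0,0.1],
  [0,0,0,0,0,0,0.1],
  [0,0,0,0,0,0,0.1],
  [0,0,0,0,0,0,0.1],
  [0,0,0,0,0,0,0.1],
  [0,0,0,0,0,0,0.1],
], grip_force=40)

```text
t: 2.43
tool_pos: [0.5189, -0.2834, 0.1452]
tool_rot: [3.137, 0.14, 0.003]
contact_force: [-0.6, 0.6, 2.2]
opening: 0.0231
```

```bash
sed -i "s/o\['t'\].round(2)/np.round(o['t'],2)/;s/o\['opening'\].round(4)/np.round(o['opening'],4)/" h.py
python3 -c "
from h import *
go([.571,-.0057,.30])"
```

```text
t 2.43 pos [ 0.5189 -0.2834  0.1452] x [0.996 0.089 0.002] z [ 0.002 -0.001 -1.   ] F [-0.6  0.6  2.2] op 0.0231 TOOL DELTA cm [  7.68 -27.18 -15.51]
```

Emit:
jog_arm([
  [0,0,0,0,0,-2,0.1],
  [0,0,0,0,0,-3.5,0.1],
  [0,0,0,0,0,-4,0.1],
  [0,0,0,0,0,-4,0.1],
  [0,0,0,0.9,-3,-2,0.1],
  [0,0,0,1.0,-3.5,0,0.1],
  [0,0,0,1.0,-3.5,0,0.1],
  [0,0,0,1.0,-3.5,0,0.1],
  [0,0,0,1.0,-3.5,0,0.1],
  [0,0,0,1.0,-3.5,0,0.1],
  [0,0,0,1.0,-3.5,0,0.1],
  [0,0,0,0.78,-3.18,0,0.1],
])

```text
t: 3.43
tool_pos: [0.5708, -0.0033, 0.2992]
tool_rot: [-3.138, -0.14, -0.001]
contact_force: [-0.9, -1.2, -1.4]
opening: 0.023
```

Emit:
jog_arm([
  [0,0,0,0,0,0,0.1],
  [0,0,0,0,0,0,0.1],
])

```text
t: 3.6
tool_pos: [0.5707, -0.004, 0.299]
tool_rot: [3.138, 0.145, 0.0]
contact_force: [-0.6, -0.3, -0.7]
opening: 0.023
```

```bash
python3 -c "
from h import *
go([.571,-.0057,.29])
for n in ('wrist','scene','top'):
    im,d=vision.get_image(n);np.savez(n+'1.npz',im=im,d=d)
    if n=='wrist': w=im
    if n=='scene': s=cv2.resize(im[150:310,180:393],(560,420),interpolation=2)
o=np.hstack([w,s])[:,:,::-1];cv2.imwrite('pics/w1.png',cv2.resize(o,(800,300)))
cv2.imwrite('pics/w1b.png',w[:,:,::-1])"
```

```text
t 3.6 pos [ 0.5707 -0.004   0.299 ] x [0.996 0.092 0.   ] z [ 0. -0. -1.] F [-0.6 -0.3 -0.7] op 0.023 TOOL DELTA cm [0.01 0.17 0.9 ]
```

View pics/w1b.png

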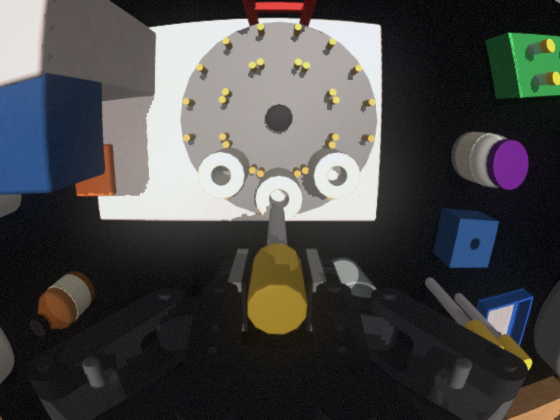

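The wrist view shows the bores near (223,175), (279,197) and (336,174), with the pin tip near (278,206), just short of bore1. I'll convert these to positions.

```bash
cat >> h.py <<'E'
def wray(u,v,z,o):
    c=vision.calibration('wrist');a=np.array([u-c['cx'],v-c['cy']]);r=np.hypot(*a);t=r/c['fx']
    d=np.r_[np.sin(t)*a/r,np.cos(t)];h=c['hand_eye'];Rt=R.from_rotvec(o['tool_rot']).as_matrix()
    p=Rt@h[:3,3]+o['tool_pos'];d=Rt@(h[:3,:3]@d);return p+d*(z-p[2])/d[2]
E
python3 -c "
from h import *
o=ctrl.get_obs();im=np.load('wrist1.npz')['im']
g=im.min(-1)
for u,v in ((223,175),(279,197),(336,174)):
    s=g[v-30:v+30,u-30:u+30]
    print('bore',wray(u,v,.13,o).round(4))
print('hub',wray(279,118,.07,o).round(4))
for v in (204,206,208): print('tip',wray(278,v,.165,o).round(4))
a=im[150:230,190:370];cv2.imwrite('pics/w2.png',cv2.resize(a[:,:,::-1],None,fx=4.4,fy=4.4,interpolation=2))
"
```

```text
bore [0.589  0.0428 0.13  ]
bore [ 0.5729 -0.0096  0.13  ]
bore [ 0.599  -0.0593  0.13  ]
hub [ 0.6454 -0.0036  0.07  ]
tip [ 0.5749 -0.0084  0.165 ]
tip [ 0.5733 -0.0085  0.165 ]
tip [ 0.5716 -0.0087  0.165 ]
```

View pics/w2.png

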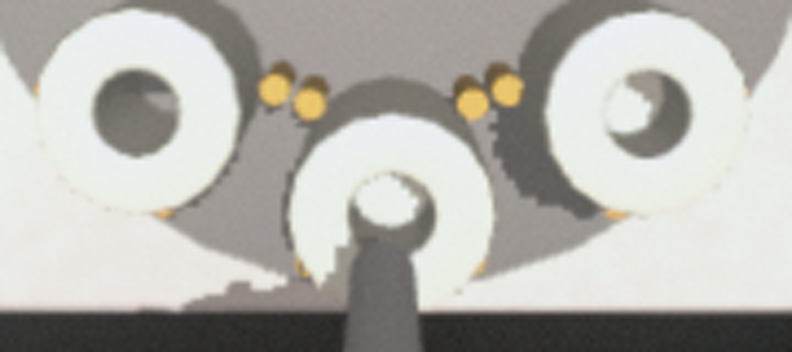

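The crop shows the mouths at (136,112), (392,214) and (648,112), with the tip at (381,243). The wrist view has a bias of about 4 mm in y, and it is the same for the tip and the targets. Bore0 looks dark inside, so I'll probe it first, stopping just above it for a look.

Emit:
jog_arm([
  [0,0,0,0.7,-1.7,0,0.1],
  [0,0,0,0.7,-1.7,0,0.1],
  [0,0,0,0.7,-1.73,0.8,0.1],
  [0,0,0,0,0,1.5,0.1],
  [0,0,0,0,0,0,0.1],
  [0,0,0,0,0,0,0.1],
])

```text
t: 4.25
tool_pos: [0.5865, 0.0463, 0.2747]
tool_rot: [3.139, 0.137, -0.004]
contact_force: [0.0, 0.2, -1.0]
opening: 0.0232
```

```bash
python3 -c "
from h import *
go([.587,.049,.265])
w,d=vision.get_image('wrist')
s,d=vision.get_image('scene');
t,d=vision.get_image('top');
cr=lambda i,x,y,w,h:cv2.resize(i[y:y+h,x:x+w],(390,290),interpolation=2)
o=np.vstack([np.hstack([cr(w,180,120,170,126),cr(s,230,170,108,80)]),np.hstack([cr(t,240,150,108,80),cr(w,60,10,440,320)])])
cv2.imwrite('pics/w3.png',o[:,:,::-1])"
```

```text
t 4.25 pos [0.5865 0.0463 0.2747] x [ 0.996  0.087 -0.003] z [-0.003 -0.    -1.   ] F [ 0.   0.2 -1. ] op 0.0232 TOOL DELTA cm [ 0.07 -0.26  0.97]
```

View pics/w3.png

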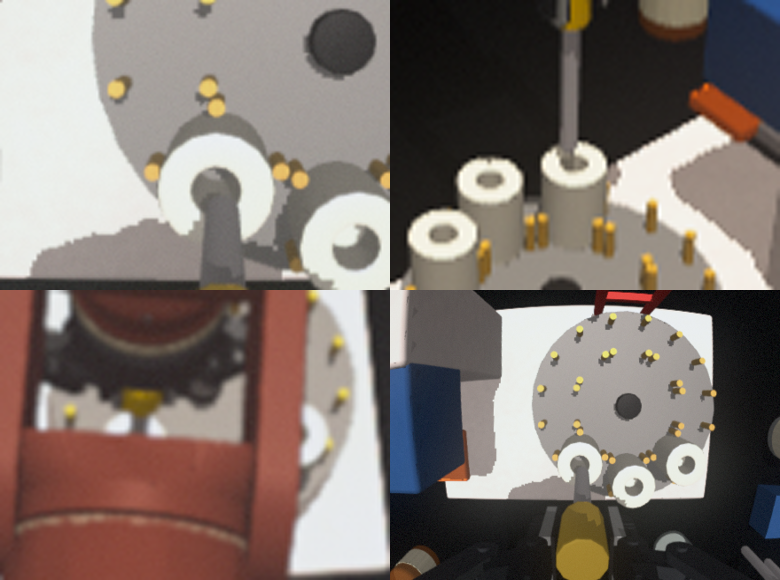

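```bash
python3 -c "
from h import *
o=ctrl.get_obs()
w,d=vision.get_image('wrist');s,d=vision.get_image('scene')
print('W tip',wray(270.8,197.7,.1397,o).round(4),'mouth',wray(273.9,203,.13,o).round(4))
print('S tip',ray('scene',279,215.5,.1397).round(4),'mouth',ray('scene',281,215,.13).round(4))
cr=lambda i,x,y,w,h:cv2.resize(i[y:y+h,x:x+w],(400,400),interpolation=2)
cv2.imwrite('pics/w4.png',np.hstack([cr(w,250,180,50,50),cr(s,255,190,50,50)])[:,:,::-1])"
```

```text
W tip [0.5958 0.0507 0.1397] mouth [0.5892 0.0477 0.13  ]
S tip [0.5979 0.0368 0.1397] mouth [0.5901 0.0479 0.13  ]
```

View pics/w4.png

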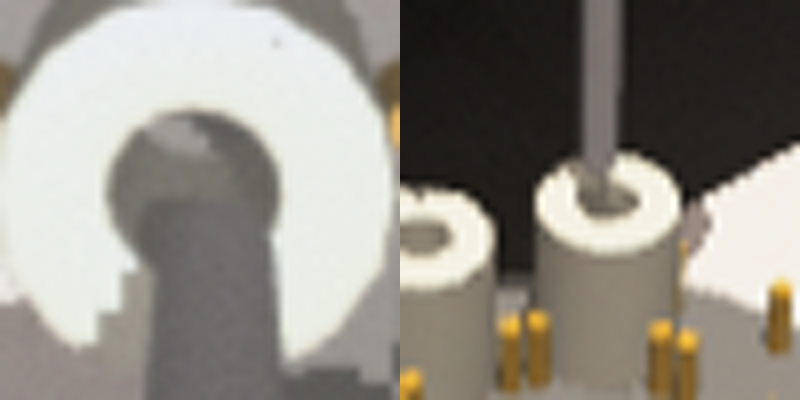

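```bash
python3 -c "
from h import *
o=ctrl.get_obs()
print('W tip',wray(276,205.3,.1397,o).round(4),'mouth',wray(274.1,203.75,.13,o).round(4))
print('S tip',ray('scene',280,212.8,.1397).round(4),'mouth',ray('scene',280.9,215,.13).round(4))
go([.587,.05,.26])"
```

```text
W tip [0.5899 0.0463 0.1397] mouth [0.5887 0.0478 0.13  ]
S tip [0.5913 0.0441 0.1397] mouth [0.59   0.0477 0.13  ]
t 4.5 pos [0.5874 0.0468 0.2769] x [0.996 0.088 0.002] z [ 0.002 -0.    -1.   ] F [-0.   0.6 -1.3] op 0.0234 TOOL DELTA cm [-0.02 -0.32  1.69]
```

Both views agree: shift the tip about -1 mm in x and +2.5 mm in y. Then I'll lower it gently.

Emit:
jog_arm([
  [0,0,0,-0.1,-0.25,0,0.1],
  [0,0,0,0,0,0.5,0.1],
  [0,0,0,0,0,0.6,0.1],
  [0,0,0,0,0,0.6,0.1],
  [0,0,0,0,0,0.5,0.1],
  [0,0,0,0,0,0,0.1],
])

```text
t: 5.0
tool_pos: [0.5851, 0.05, 0.2516]
tool_rot: [-3.138, -0.139, 0.005]
contact_force: [0.3, -0.1, -0.7]
opening: 0.0229
```

Emit:
jog_arm([
  [0,0,0,0,0,0.6,0.1],
  [0,0,0,0,0,0.6,0.1],
  [0,0,0,0,0,0.4,0.1],
  [0,0,0,0,0,0.3,0.1],
  [0,0,0,0,0,0.3,0.1],
  [0,0,0,0,0,0,0.1],
])

```text
t: 5.5
tool_pos: [0.5856, 0.0499, 0.231]
tool_rot: [-3.138, -0.139, 0.001]
contact_force: [0.9, 0.3, -0.8]
opening: 0.0234
```

Emit:
jog_arm([
  [0,0,0,0,0,0.4,0.1],
  [0,0,0,0,0,0.4,0.1],
  [0,0,0,0,0,0.4,0.1],
  [0,0,0,0,0,0.3,0.1],
  [0,0,0,0,0,0,0.1],
])

```text
t: 5.92
tool_pos: [0.5855, 0.0499, 0.2157]
tool_rot: [-3.138, -0.139, 0.002]
contact_force: [0.2, -0.4, -1.2]
opening: 0.0232
```

The tip is about 49 mm deep with no force, so bore0 is the clear one. I'll seat the pin on the disc.

Emit:
jog_arm([
  [0,0,0,0,0,0.4,0.1],
  [0,0,0,0,0,0.3,0.1],
  [0,0,0,0,0,0.2,0.1],
  [0,0,0,0,0,0.1,0.1],
  [0,0,0,0,0,0,0.1],
])

```text
t: 6.33
tool_pos: [0.5856, 0.0499, 0.2063]
tool_rot: [-3.138, -0.139, 0.001]
contact_force: [-0.2, -0.0, -0.2]
opening: 0.0232
```

Emit:
jog_arm([
  [0,0,0,0,0,0.1,0.1],
  [0,0,0,0,0,0.1,0.1],
  [0,0,0,0,0,0.05,0.1],
  [0,0,0,0,0,0,0.1],
])

```text
t: 6.67
tool_pos: [0.5862, 0.0499, 0.2051]
tool_rot: [3.138, 0.139, 0.002]
contact_force: [-0.4, 0.8, 3.3]
opening: 0.0234
```

Emit:
jog_arm([
  [0,0,0,0,0,0,0.35],
  [0,0,0,0,0,0,0.45],
  [0,0,0,0,0,0,0.6],
  [0,0,0,0,0,0,0.6],
  [0,0,0,0,0,0,0.6],
  [0,0,0,0,0,-1.5,0.6],
  [0,0,0,0,0,-2.5,0.6],
  [0,0,0,0,0,-3,0.6],
  [0,0,0,0,0,-3,0.6],
  [0,0,0,-2.1,-2.9,0,0.6],
  [0,0,0,-2.1,-2.9,0,0.3],
  [0,0,0,-2.1,-2.9,0,0],
])

```text
t: 7.67
tool_pos: [0.515, 0.1314, 0.3052]
tool_rot: [-3.138, -0.137, -0.002]
contact_force: [-0.1, 0.9, -1.1]
opening: 0.0279
```

Emit:
jog_arm([
  [0,0,0,-2.1,-2.9,0,0],
  [0,0,0,-2.1,-2.9,0,0],
  [0,0.102,0,0,0,0,0],
  [0,0.102,0,0,0,0,0],
  [0,0.102,0,0,0,0,0],
  [0,0.102,0,0,0,0,0],
  [0,0.102,0,0,0,0,0],
  [0,0.102,0,0,0,0,0],
  [0,0,0,0,0,0,0],
])

```text
t: 8.42
tool_pos: [0.4658, 0.1849, 0.3008]
tool_rot: [-2.969, -0.134, -0.934]
contact_force: [-0.5, -0.2, -2.1]
opening: -0.0001
```

```bash
python3 -c "
from h import *
go([.487,.188,.17])
P=np.array([.578,.196,.113]);
t,d=vision.get_image('top');s,d=vision.get_image('scene');w,d=vision.get_image('wrist');np.savez('m.npz',w=w,s=s)
cr=lambda i,x,y,w,h:cv2.resize(i[y:y+h,x:x+w],(400,300),interpolation=2)
cv2.imwrite('pics/w5.png',np.hstack([cr(w,0,0,560,420),cr(s,220,100,160,120)])[:,:,::-1])"
```

```text
t 8.42 pos [0.4658 0.1849 0.3008] x [0.816 0.074 0.573] z [ 0.57   0.051 -0.82 ] F [-0.5 -0.2 -2.1] op -0.0001 TOOL DELTA cm [-5.74 -0.13 11.95]
```

View pics/w5.png

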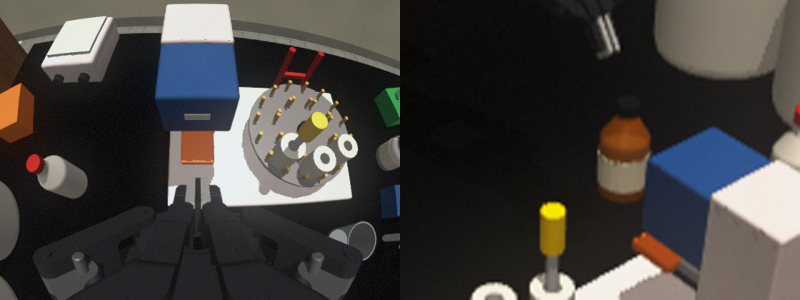

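The pin stands in the left-front adapter, wrist pixel (318,122). The shut fingers line up with the orange pad at (198,145). Next I go down and then in under the hood.

Emit:
jog_arm([
  [0,0,0,-2.21,0,3.18,0],
  [0,0,0,-2.21,0,3.18,0],
  [0,0,0,-2.21,0,3.18,0],
  [0,0,0,-2.21,0,3.18,0],
  [0,0,0,2.76,0,1.92,0],
  [0,0,0,2.76,0,1.92,0],
  [0,0,0,2.4,0,1.67,0],
  [0,0,0,0,0,0,0],
])

```text
t: 9.23
tool_pos: [0.5705, 0.1934, 0.1501]
tool_rot: [-2.968, -0.129, -0.937]
contact_force: [0.5, 0.0, 0.8]
opening: 0.0001
```

```bash
python3 -c "
from h import *
go([.5665,.195,.137])
w,d=vision.get_image('wrist');s,d=vision.get_image('scene')
cr=lambda i,x,y,w,h:cv2.resize(i[y:y+h,x:x+w],(400,300),interpolation=2)
cv2.imwrite('pics/w6.png',np.hstack([cr(w,140,60,280,210),cr(s,260,110,120,90)])[:,:,::-1])"
```

```text
t 9.23 pos [0.5705 0.1934 0.1501] x [0.816 0.071 0.574] z [ 0.572  0.05  -0.819] F [0.5 0.  0.8] op 0.0001 TOOL DELTA cm [-1.07 -0.19  0.85]
```

View pics/w6.png

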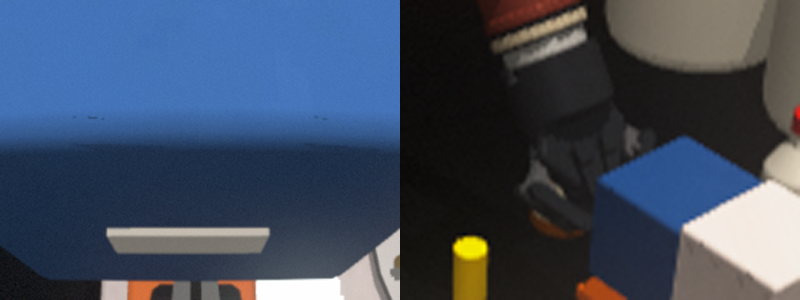

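The wrist crop shows the fingers at (195,290), centred on the pad and clear of the hood. I'll come down on to it.

Emit:
jog_arm([
  [0,0,0,-0.49,0,0.27,0],
  [0,0,0,-0.49,0,0.27,0],
  [0,0,0,-0.23,0,0.33,0],
  [0,0,0,-0.23,0,0.33,0],
  [0,0,0,0,0,0,0],
])

```text
t: 9.75
tool_pos: [0.5596, 0.1933, 0.1312]
tool_rot: [-2.967, -0.132, -0.937]
contact_force: [-2.7, 0.1, 3.5]
opening: -0.0
```

Emit:
jog_arm([
  [0,0,0,0.34,0,-0.49,0],
  [0,0,0,0.5,0,0.35,0],
  [0,0,0,0,0,0,0],
  [0,0,0,0,0,0,0],
  [0,0,0,0,0,0,0],
  [0,0,0,0,0,0,0],
])

```text
t: 10.25
tool_pos: [0.5662, 0.1937, 0.1373]
tool_rot: [-2.968, -0.132, -0.936]
contact_force: [0.3, 0.0, 0.8]
opening: -0.0001
```

Emit:
jog_arm([
  [0,0,0,-0.29,0,0.41,0],
  [0,0,0,-0.29,0,0.41,0],
  [0,0,0,-0.29,0,0.41,0],
  [0,0,0,0,0,0,0],
  [0,0,0,0,0,0,0],
])

```text
t: 10.67
tool_pos: [0.5668, 0.1939, 0.1229]
tool_rot: [-2.967, -0.132, -0.939]
contact_force: [0.0, -0.3, 3.3]
opening: 0.0003
```

Emit:
jog_arm([
  [0,0,0,-0.29,0,0.41,0],
  [0,0,0,-0.29,0,0.41,0],
  [0,0,0,-0.29,0,0.41,0],
  [0,0,0,-0.29,0,0.41,0],
  [0,0,0,0,0,0,0],
])

```text
t: 11.08
tool_pos: [0.5683, 0.1941, 0.1045]
tool_rot: [-2.964, -0.132, -0.946]
contact_force: [2.5, -0.8, 4.8]
opening: -0.0002
```

Emit:
jog_arm([
  [0,0,0,-0.29,0,0.41,0],
  [0,0,0,-0.29,0,0.41,0],
  [0,0,0,0,0,0,0],
])

```text
t: 11.33
tool_pos: [0.5691, 0.1943, 0.0956]
tool_rot: [-2.962, -0.132, -0.949]
contact_force: [2.2, -0.2, 8.5]
opening: 0.0002
```

Emit:
jog_arm([
  [0,0,0,-0.17,0,0.25,0],
  [0,0,0,-0.06,0,0.08,0],
  [0,0,0,0,0,0,0],
])

```text
t: 11.58
tool_pos: [0.5697, 0.1944, 0.0925]
tool_rot: [-2.962, -0.132, -0.951]
contact_force: [1.6, -1.4, 9.2]
opening: 0.0003
```

Emit:
jog_arm([
  [0,0,0,-0.12,0,0.16,0],
  [0,0,0,0,0,0,0],
])

```text
t: 11.75
tool_pos: [0.57, 0.1944, 0.0909]
tool_rot: [-2.961, -0.132, -0.952]
contact_force: [2.1, -0.8, 9.5]
opening: 0.0002
```

Emit:
jog_arm([
  [0,0,0,-0.12,0,0.16,0],
  [0,0,0,0,0,0,0],
])

```text
t: 11.92
tool_pos: [0.5701, 0.1945, 0.0891]
tool_rot: [-2.961, -0.132, -0.953]
contact_force: [2.9, -1.5, 10.1]
opening: 0.0001
```

Emit:
jog_arm([
  [0,0,0,-0.17,0,0.25,0],
  [0,0,0,0,0,0,0],
])

```text
t: 12.08
tool_pos: [0.5702, 0.1946, 0.0861]
tool_rot: [-2.96, -0.132, -0.953]
contact_force: [2.6, -1.0, 10.5]
opening: 0.0001
```

Emit:
jog_arm([
  [0,0,0,-0.12,0,0.16,0],
  [0,0,0,0,0,0,0],
])

```text
t: 12.25
tool_pos: [0.5706, 0.1946, 0.0848]
tool_rot: [-2.96, -0.132, -0.955]
contact_force: [2.4, -0.6, 11.9]
opening: -0.0001
```

Emit:
jog_arm([
  [0,0,0,-0.12,0,0.16,0],
  [0,0,0,0,0,0,0],
])

```text
t: 12.42
tool_pos: [0.571, 0.1947, 0.0841]
tool_rot: [-2.96, -0.132, -0.956]
contact_force: [-7.2, -3.6, 20.7]
opening: -0.0
```

That is the stop: force rises from 12 to 21 N over 1 mm. I'll check the disc angle while held, then release fully.

```bash
cat >> h.py <<'E'
def ang():
    im,d=vision.get_image('scene');P=pts('scene',d);H,S,V=cv2.split(cv2.cvtColor(im,cv2.COLOR_RGB2HSV))
    m=(abs(H.astype(int)-28)<6)&(S>170)&(V>110)&(abs(P[...,0]-.646)<.11)&(abs(P[...,1])<.11)&(P[...,2]>.16)
    q=P[m]
    if len(q)<10: print('no pin',len(q));return
    t=q[q[:,2]>np.percentile(q[:,2],90)-.008];c=(t.max(0)+t.min(0))/2;v=c[:2]-[.646,.001]
    print('cap',c.round(4),'ztop',np.percentile(q[:,2],95).round(4),'rad',np.hypot(*v).round(4),'unit angle',np.degrees(np.arctan2(v[1],v[0])-.09).round(1)%360)
E
python3 -c "
from h import *
ang()"
```

```text
cap [ 0.5812 -0.0071  0.2178] ztop 0.221 rad 0.0653 unit angle 181.9
```

Emit:
jog_arm([
  [0,0,0,0.57,0,-0.82,0],
  [0,0,0,1.14,0,-1.64,0],
  [0,0,0,1.14,0,-1.64,0],
  [0,0,0,0.57,0,-0.82,0],
  [0,0,0,0,0,0,0],
  [0,0,0,0,0,0,0],
])

```text
t: 12.97
tool_pos: [0.5655, 0.1936, 0.1369]
tool_rot: [-2.968, -0.132, -0.937]
contact_force: [-0.7, -0.9, -0.5]
opening: 0.0
```

```bash
python3 -c "
from h import *
ang();go([.5662,.1937,.1373])"
```

```text
cap [ 0.5805 -0.0069  0.2179] ztop 0.2211 rad 0.0659 unit angle 181.8
t 13.02 pos [0.5649 0.1934 0.1356] x [0.817 0.073 0.572] z [ 0.57  0.05 -0.82] F [ 0.7 -1.2  0.8] op -0.0005 TOOL DELTA cm [ 0.21 -0.02 -0.06]
```

One station is done, 135° to about 181°, with the pin still seated (top 0.221). Stroke 2.

Emit:
jog_arm([
  [0,0,0,0.342,0,-0.492,0],
  [0,0,0,0,0,0,0],
  [0,0,0,0,0,0,0],
  [0,0,0,-0.456,0,0.656,0],
  [0,0,0,-0.456,0,0.656,0],
  [0,0,0,-0.456,0,0.656,0],
  [0,0,0,-0.285,0,0.41,0],
  [0,0,0,-0.285,0,0.41,0],
  [0,0,0,-0.285,0,0.41,0],
  [0,0,0,-0.285,0,0.41,0],
  [0,0,0,-0.285,0,0.41,0],
  [0,0,0,-0.285,0,0.41,0],
])

```text
t: 14.02
tool_pos: [0.5703, 0.1944, 0.0939]
tool_rot: [-2.96, -0.133, -0.955]
contact_force: [2.3, -2.2, 11.4]
opening: 0.0001
```

Emit:
jog_arm([
  [0,0,0,-0.171,0,0.246,0],
  [0,0,0,-0.171,0,0.246,0],
  [0,0,0,-0.171,0,0.246,0],
  [0,0,0,0,0,0,0],
  [0,0,0,0,0,0,0],
])

```text
t: 14.43
tool_pos: [0.57, 0.1947, 0.0847]
tool_rot: [-2.96, -0.132, -0.953]
contact_force: [2.5, 0.4, 9.4]
opening: 0.0004
```

Emit:
jog_arm([
  [0,0,0,-0.171,0,0.246,0],
  [0,0,0,0,0,0,0],
  [0,0,0,0,0,0,0],
])

```text
t: 14.68
tool_pos: [0.5706, 0.1948, 0.0837]
tool_rot: [-2.96, -0.133, -0.955]
contact_force: [-10.4, -3.8, 23.9]
opening: 0.0
```

```bash
python3 -c "
from h import *
ang()"
```

```text
cap [ 0.6064 -0.0524  0.2175] ztop 0.221 rad 0.0665 unit angle 228.3
```

Emit:
jog_arm([
  [0,0,0,0.57,0,-0.82,0],
  [0,0,0,1.14,0,-1.64,0],
  [0,0,0,1.14,0,-1.64,0],
  [0,0,0,0.57,0,-0.82,0],
  [0,0,0,0.342,0,-0.492,0],
  [0,0,0,0,0,0,0],
  [0,0,0,0,0,0,0],
  [0,0,0,0,0,0,0],
])

```text
t: 15.4
tool_pos: [0.5647, 0.1934, 0.1411]
tool_rot: [-2.97, -0.132, -0.933]
contact_force: [-0.2, 1.0, -0.8]
opening: 0.0006
```

Emit:
jog_arm([
  [0,0,0,-0.456,0,0.656,0],
  [0,0,0,-0.456,0,0.656,0],
  [0,0,0,-0.456,0,0.656,0],
  [0,0,0,-0.285,0,0.41,0],
  [0,0,0,-0.285,0,0.41,0],
  [0,0,0,-0.285,0,0.41,0],
  [0,0,0,-0.285,0,0.41,0],
  [0,0,0,-0.285,0,0.41,0],
  [0,0,0,-0.285,0,0.41,0],
  [0,0,0,-0.171,0,0.246,0],
  [0,0,0,-0.171,0,0.246,0],
  [0,0,0,-0.171,0,0.246,0],
])

```text
t: 16.4
tool_pos: [0.5707, 0.1946, 0.0852]
tool_rot: [-2.959, -0.132, -0.956]
contact_force: [2.5, -0.7, 11.0]
opening: -0.0002
```

Emit:
jog_arm([
  [0,0,0,0,0,0,0],
  [0,0,0,-0.15,0,0.21,0],
  [0,0,0,0,0,0,0],
  [0,0,0,0,0,0,0],
])

```text
t: 16.73
tool_pos: [0.5709, 0.1948, 0.084]
tool_rot: [-2.96, -0.133, -0.956]
contact_force: [-6.3, -3.9, 22.8]
opening: 0.0001
```

```bash
python3 -c "
from h import *
ang()"
```

```text
cap [ 0.6531 -0.0624  0.2191] ztop 0.2212 rad 0.0638 unit angle 271.2
```

Emit:
jog_arm([
  [0,0,0,0.57,0,-0.82,0],
  [0,0,0,1.14,0,-1.64,0],
  [0,0,0,1.14,0,-1.64,0],
  [0,0,0,0.57,0,-0.82,0],
  [0,0,0,0.342,0,-0.492,0],
  [0,0,0,0,0,0,0],
  [0,0,0,0,0,0,0],
  [0,0,0,0,0,0,0],
])

```text
t: 17.45
tool_pos: [0.5647, 0.1934, 0.1415]
tool_rot: [-2.97, -0.132, -0.933]
contact_force: [0.4, 0.5, -1.4]
opening: 0.0002
```

Emit:
jog_arm([
  [0,0,0,-0.456,0,0.656,0],
  [0,0,0,-0.456,0,0.656,0],
  [0,0,0,-0.456,0,0.656,0],
  [0,0,0,-0.285,0,0.41,0],
  [0,0,0,-0.285,0,0.41,0],
  [0,0,0,-0.285,0,0.41,0],
  [0,0,0,-0.285,0,0.41,0],
  [0,0,0,-0.285,0,0.41,0],
  [0,0,0,-0.285,0,0.41,0],
  [0,0,0,-0.171,0,0.246,0],
  [0,0,0,-0.171,0,0.246,0],
  [0,0,0,-0.171,0,0.246,0],
])

```text
t: 18.45
tool_pos: [0.5707, 0.1946, 0.0857]
tool_rot: [-2.959, -0.132, -0.956]
contact_force: [3.7, -1.8, 10.4]
opening: -0.0
```

Emit:
jog_arm([
  [0,0,0,0,0,0,0],
  [0,0,0,-0.171,0,0.246,0],
  [0,0,0,0,0,0,0],
  [0,0,0,0,0,0,0],
])

```text
t: 18.78
tool_pos: [0.5705, 0.1947, 0.0837]
tool_rot: [-2.96, -0.133, -0.955]
contact_force: [-9.4, -3.8, 23.4]
opening: 0.0001
```

```bash
python3 -c "
from h import *
ang()"
```

```text
cap [ 0.6929 -0.0411  0.2186] ztop 0.2215 rad 0.063 unit angle 313.0
```

Emit:
jog_arm([
  [0,0,0,0.57,0,-0.82,0],
  [0,0,0,1.14,0,-1.64,0],
  [0,0,0,1.14,0,-1.64,0],
  [0,0,0,0.57,0,-0.82,0],
  [0,0,0,0.342,0,-0.492,0],
  [0,0,0,0,0,0,0],
  [0,0,0,0,0,0,0],
  [0,0,0,0,0,0,0],
])

```text
t: 19.5
tool_pos: [0.5647, 0.1934, 0.1415]
tool_rot: [-2.97, -0.132, -0.933]
contact_force: [-0.1, 0.4, -0.3]
opening: -0.0001
```

Emit:
jog_arm([
  [0,0,0,-0.456,0,0.656,0],
  [0,0,0,-0.456,0,0.656,0],
  [0,0,0,-0.456,0,0.656,0],
  [0,0,0,-0.285,0,0.41,0],
  [0,0,0,-0.285,0,0.41,0],
  [0,0,0,-0.285,0,0.41,0],
  [0,0,0,-0.285,0,0.41,0],
  [0,0,0,-0.285,0,0.41,0],
  [0,0,0,-0.285,0,0.41,0],
  [0,0,0,-0.171,0,0.246,0],
  [0,0,0,-0.171,0,0.246,0],
  [0,0,0,-0.171,0,0.246,0],
])

```text
t: 20.5
tool_pos: [0.5708, 0.1946, 0.0857]
tool_rot: [-2.959, -0.132, -0.956]
contact_force: [3.0, -0.8, 13.1]
opening: -0.0001
```

Emit:
jog_arm([
  [0,0,0,0,0,0,0],
  [0,0,0,-0.171,0,0.246,0],
  [0,0,0,0,0,0,0],
  [0,0,0,0,0,0,0],
])

```text
t: 20.83
tool_pos: [0.5705, 0.1947, 0.0837]
tool_rot: [-2.96, -0.133, -0.955]
contact_force: [-9.3, -3.9, 23.1]
opening: -0.0001
```

Emit:
jog_arm([
  [0,0,0,0.57,0,-0.82,0],
  [0,0,0,1.14,0,-1.64,0],
  [0,0,0,1.14,0,-1.64,0],
  [0,0,0,0.57,0,-0.82,0],
  [0,0,0,0.342,0,-0.492,0],
  [0,0,0,0,0,0,0],
  [0,0,0,-2.46,0,-1.71,0],
  [0,0,0,-2.46,0,-1.71,0],
  [0,0,0,-2.46,0,-1.71,0],
  [0,0,0,0,0,0,0],
  [0,0,0,0,0,0,0],
])

```text
t: 21.75
tool_pos: [0.4741, 0.1854, 0.1406]
tool_rot: [-2.969, -0.133, -0.933]
contact_force: [-0.3, 0.1, 0.4]
opening: -0.0003
```

```bash
python3 -c "
from h import *
ang()
w,d=vision.get_image('top');s,d=vision.get_image('scene')
cr=lambda i,x,y,w,h:cv2.resize(i[y:y+h,x:x+w],(400,400),interpolation=2)
cv2.imwrite('pics/w7.png',np.hstack([cr(w,190,90,170,170),cr(s,210,140,190,190)])[:,:,::-1])
go([0,0,0])
P=pts('top',vision.get_image('top')[1])
m=(P[...,2]>.11)&(P[...,2]<.137)&(abs(P[...,0]-.646)<.12)&(abs(P[...,1])<.12)
for mm,a,c in blobs(m,25): q=P[mm];print(a,((q.max(0)+q.min(0))/2).round(3),np.ptp(q,axis=0).round(3))"
```

```text
cap [0.7089 0.0058 0.2183] ztop 0.2214 rad 0.0631 unit angle 359.2
t 21.9 pos [0.4767 0.1857 0.143 ] x [0.816 0.073 0.574] z [ 0.572  0.051 -0.819] F [-1.1  0.3  0.4] op -0.0002 TOOL DELTA cm [-48.43  14.28 -16.49]
199 [0.719 0.01  0.123] [0.04  0.042 0.025]
259 [0.694 0.059 0.123] [0.043 0.044 0.027]
255 [0.638 0.077 0.123] [0.042 0.043 0.026]
```

View pics/w7.png

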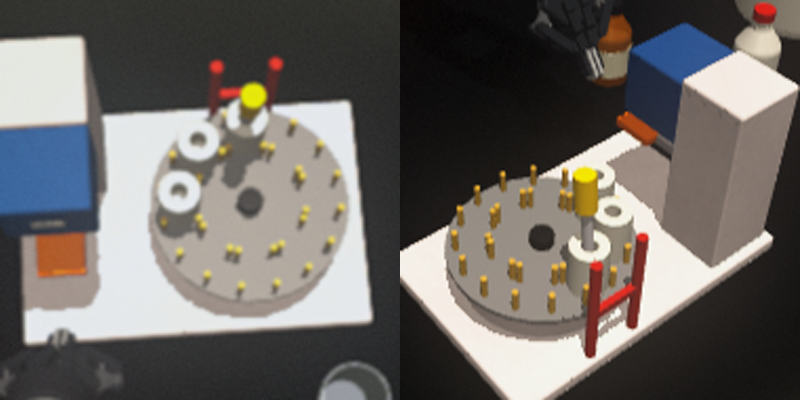

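The adapter with the pin stands at the gate, top view (247,105) between the red posts. The lever is up and the robot is clear, so I'm handing in.

```bash
python3 -c "
from station import ctrl
print(ctrl.finish_job())"
```

```text
the job is handed in; nothing more can be done
None
```

The check pin is standing right down in the clear adapter, and that adapter is at the red gate. I handed the job in at about 22 s; no verdict was reported.

- **Probing:** The clear adapter is the one that started at the left front. It looked dark inside from the wrist camera, so I probed it first. The pin went in the full 60 mm with no force until it met the disc at about 3 N. I did not probe the other two once this one proved clear. The pin was the smallest, from the blue stand.
- **Lever:** I made five full strokes to the stop. The vertical force at the stop was 21–24 N, with a total of about 26 N at most, and I let the lever come fully up each time. The disc moved one station per stroke: the pin's measured angle went 135° (start), 181°, 228°, 271°, 313°, 359°.
- **Last checks:**
  - The pin's top is at 0.221 m, where 0.220 m means right down.
  - The adapter is centred at about (0.719, 0.010) m, against an expected gate point of (0.721, 0.008) m.
  - The other two adapters are at 45° and 91°, as they should be.
  - The lever is up and the gripper is clear of everything.
- **Disagreements:** The yellow cap measured 63 mm from the axis instead of 75 mm, which I put down to the pin leaning in its loose bore plus the one-sided camera view. The wrist camera was about 4 mm off in y against the fixed cameras, so I lined up the pin tip and bore relative to each other.
- **Bystanders:** I did not re-measure the bottles, jar and beaker at the end, but no unexpected contact force showed in the readings.

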